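# Lay the breakfast tray

## Robot

A 6-joint arm with a two-finger parallel gripper is mounted at the origin on a cart in front of the work surface, level with it; the furniture and walls round the work are solid. World frame = base frame: x ahead of the robot, y to its left, z up, the work surface at z = 0. Lengths are in mm, angles in rad, forces in N, time in s.
With the tool pointing down it reaches from about 275 to 750 mm from the base axis. Payload 10.2 kg.
Tool frame: the origin (TCP) lies between the finger pads; the fingertips stand 17 mm ahead of it and the grasp point (between the pads) lies 2 mm behind it (tips_ahead is the distance from the TCP to the fingertips, in mm); z points along the fingers, y is the line along which they close (so a half turn about z gives the same grasp; the last joint's range is limited). The gripper opens to 85 mm and grips with 20 to 120 N. Pads are 22 mm wide; open, the fingers measure 114 mm over their backs; the gripper's body (76 mm by 85 mm) begins 54 mm behind the grasp point. The pads swing forward as they close: fully open they stand 13 mm farther back than shut.
Start: joints at [1.121, 0.313, 1.498, -0, 1.331, -0.223], TCP at [118.064, 511.558, 248.294] pointing down, gripper open.
Joint ranges: [-2.94, 2.94], [-0.97, 2.17], [0.19, 2.56], [-1.23, 4.37], [0.02, 3.11], [-2.88, 2.88]. Speed limits (rad/s): [2.39, 2.39, 3.01, 3.14, 3.14, 3.14].

## Interface

Orientations are given as a unit quaternion [w, x, y, z].
In Python, from rig import sense, capture, finish_job, boxes_of, tips_ahead gives the robot as it stands.
- The arm moves only by the tool drive_tool, never from a script. Its argument "commands" is text: rows parted by semicolons, each of 7 numbers parted by spaces: the shift along the world's x, y, z in units of 0.1 m (1.0 is 0.1 m), then the turn, a rotation vector about the world's x, y, z in units of pi/4 rad (1.0 is pi/4 rad), then the opening in per cent of the stroke, from 0 (shut) to 100 (fully open). A call has 1 to 20 rows; each row shifts and turns the commanded pose from where the row before left it; what a row does not reach is not made up. A row lasts 1/12 s, in which the tool goes at most 41.7 mm and 7.16 degrees, less where a joint would pass 70% of its speed; a pose out of reach is approached as far as the arm can. A call with a number of a shift or a turn outside -1 to 1 is refused whole. A call with a gripper value outside its range is refused whole. The fingers move at their own pace and stop on an object; "force" is the grip in N (left out, the last holds). Time passes only in rows, so rows that do not move let the fingers close. It gives the time, the measured TCP pose, the force, the opening and the grip force at its end, in the units of the state.
- sense(): the state, without advancing time (a new reading comes with each control period).
- capture(name): name is "side" or "top" or "wrist"; returns a dict with "pixels" (384x512x3 uint8, blue, green, red), "fov_y" (degrees; the focal length in pixels is half the picture's height over the tangent of half this angle, whatever the lens; pixels are square), "cx", "cy" (the principal point, pixels), "k1" (the pictures are not rectified: a ray, as slopes to the right and down, at radius r is drawn at 1 + k1 r^2 times it, then the intrinsics apply), "position" and "attitude" of the camera in the world; the wrist camera has in their place "tool_from_camera" (4x4, takes a point from camera to tool coordinates, whose origin is the TCP and whose axes are the flange's). Camera axes: x right, y down, z forward; pixel columns grow to the right and rows downward; lengths in mm; the calibration is good to about 2 mm. A picture is of the moment at which its call begins: read the wrist's pose just before it. There is no depth.
- finish_job(): hands the job in; it is judged then, once.
Trained networks look in a picture, given as the dict that the camera call returned (one of the last four; its "shot" number tells which), for a name from the list of things; names that differ only in an ending like _2 or _b are one class to them, and where a whole thing is asked for, a point or a joint stands for the part that bears it (a point fixed in the world has none). Each returns a list of dicts, best first, with "confidence" (0 to 1); they miss things now and then, are a little off and sometimes report something else, mostly with a low value. They report only what shows in the picture. A call takes as long as a camera call. They do not tell look-alikes from the thing itself.
- boxes_of(picture, name): "position" ([column, row] in pixels, amid what is visible of it).
The state is a dict: "time_s": time; "joints": joint angles; "dq": joint speeds; "tau": joint torques, N m; "eef_pos": TCP position; "ee_rot": TCP orientation; "force": force on the tool from outside, world axes, zero at the start; "wrist_torque": the same for the moment, N m; "grip_width": opening from 0.0 (shut) to 1.0 (fully open); "grip_force": force on a finger pad.
Only numpy, scipy, OpenCV 4.12 (cv2) and the standard library are available. Lean on these libraries where they do the work, as an engineer would, in place of code of your own. Each camera call takes 0.05 s, during which the arm holds its last target. There are 200 camera calls.

## Task

Lay the breakfast tray for the table: slide the thin slate out over the open end of its low stand until you can get a grip on it, and lay it flat on the floor of the wooden tray. Then lift every jam jar there is in the rack up over its rail and stand them all upright in a row along the middle of the slate. Leave the glass, garlic and lemon where they are.

Things in the scene. Friction and masses are not known exactly. Their poses are not given: they have to be found in the camera images.
- stand: Low fixed wooden stand, 94 x 310 x 63 mm; origin under its centre on the worktop, x across, y along it. In its top is a waxed groove 78 mm wide, floor 54 mm above the worktop, with 8 mm thick lips 9 mm high along both sides and the -y end, higher than the slate in it, so the slate cannot be gripped there. The +y end is open and points about to the left (world +y, turned up to 0.12 rad).
- stand_mouth (a point): Middle of the edge of the groove floor at the stand's open (+y) end, 54 mm above the worktop; what sticks out beyond this edge hangs free over the worktop. Axes as the stand.
- slate: Thin dark serving slate, 70 x 280 x 4 mm (x width, y length), 0.18 kg, loose, in the groove, its +y end 0 to 18 mm inside the open end. Origin: centre of its underside. It slides easily in the groove: a closed finger pressed on it with 5 N drags it along. It lies flat up to 120 mm overhang; the overhang can be gripped from above across the 70 mm width, fingertips reaching below it.
- tray: Wooden tray, 270 x 374 x 32 mm (x, y, z), 0.8 kg, loose on the worktop, to the left. Origin at the centre of its underside; its inner floor is 9 mm above that, 244 x 348 mm between the rims; the rims are 32 mm high and 10 mm thick.
- rack: Fixed wooden jar rack, 90 x 310 x 72 mm; origin under its centre on the worktop, y along it, -x its front. Floor 30 mm above the worktop, 74 mm deep inside; back and ends rise to 72 mm; along the front (x = -40 mm) runs a steel retaining rail whose top is 64 mm above the worktop. The jars in it rise above all this (to 116 mm).
- glass: Drinking glass, 81 mm wide, 91 mm high, behind and left of the rack; a bystander. Origin at the centre of its underside.
- garlic: Garlic bulb, 53 mm, behind the rack; a bystander. Origin at its underside.
- lemon: Lemon, 72 x 57 x 58 mm, to the right; a bystander. Origin at its underside.
- jar0: Squat jam jar with a green lid, 62 mm in diameter, 86 mm high, 0.36 kg; origin at the centre of its underside, z up through the lid (the lid is 57 mm wide, the top 11 mm). Starts standing in the rack, in one of four places 72 mm apart; two to four of the jars are there, the others absent.
- jar1: Squat jam jar with a green lid, 62 mm in diameter, 86 mm high, 0.36 kg; origin at the centre of its underside, z up through the lid (the lid is 57 mm wide, the top 11 mm). Starts standing in the rack, in one of four places 72 mm apart; two to four of the jars are there, the others absent.
- jar2: Squat jam jar with a green lid, 62 mm in diameter, 86 mm high, 0.36 kg; origin at the centre of its underside, z up through the lid (the lid is 57 mm wide, the top 11 mm). Starts standing in the rack, in one of four places 72 mm apart; two to four of the jars are there, the others absent.
- jar3: Squat jam jar with a green lid, 62 mm in diameter, 86 mm high, 0.36 kg; origin at the centre of its underside, z up through the lid (the lid is 57 mm wide, the top 11 mm). Starts standing in the rack, in one of four places 72 mm apart; two to four of the jars are there, the others absent.
Not all that is in view belongs to the job. What is shaped like the jar2 but purple is not meant.

How it is judged:
By the outcome, as a careful person would: the job done as asked, in the order asked, and still so for the second after the job is handed in, with the robot touching nothing.
Of jar0, jar1, jar2, jar3 only 2 to 4 are there at a start; the rules pass over those that are not, and their reading is None.
At some moment in a run one of tray may be knocked a few centimetres aside while the robot is not near it.
It also fails if it takes over 210 s, if anything falls off the work surface, if the arm or the gripper's body presses on something with over 40 N, if the wrist force passes 120 N, or if a joint passes its speed limit or range.

## Working session

There is one attempt and no reset: what is moved stays moved. The work goes in short steps, Python scripts to look and compute and a tool call to move; the robot and the scene stay as the last step left them, time stands still between calls to the robot, and variables do not carry over. Pictures are saved under pics/ and viewed, at most 14 in all, crops included, and the job is handed in when it is done.

Besides the shell and the picture viewer there is one more tool, called after "Request:" as name(argument=value, ...), one argument or row to a line, values as JSON. drive_tool: Moves the arm, as the interface text tells. Shifts and turns lie within -1 to 1; 1 stands for 0.1 m of shift or pi/4 rad of turn. Its arguments: {"type":"object","properties":{"commands":{"type":"string"},"force":{"type":"number"}},"required":["commands"]}

```bash
ls; mkdir -p pics; cat > h.py <<'E'
import numpy as np,cv2
from scipy.spatial.transform import Rotation as R
from rig import sense,capture,finish_job,boxes_of,tips_ahead
def rot(q):
    q=np.array(q)
    if q.shape==(3,3): return q
    return R.from_quat([q[1],q[2],q[3],q[0]]).as_matrix()
def cam(p,s=None):
    if 'tool_from_camera' in p:
        T=np.array(p['tool_from_camera']);B=np.eye(4);B[:3,:3]=rot(s['ee_rot']);B[:3,3]=s['eef_pos']
        M=B@T;return M[:3,:3],M[:3,3]
    return rot(p['attitude']),np.array(p['position'])
def f_of(p): return 384/2/np.tan(np.radians(p['fov_y'])/2)
def world(p,uv,z,s=None):
    """pixels -> world at height z"""
    A,c=cam(p,s);f=f_of(p)
    d=(np.atleast_2d(uv).astype(float)-[p['cx'],p['cy']])/f
    u=d.copy()
    for _ in range(20): u=d/(1+p['k1']*(u**2).sum(1,keepdims=True))
    r=np.c_[u,np.ones(len(u))]@A.T
    return c+r*((z-c[2])/r[:,2])[:,None]
def pix(p,X,s=None):
    A,c=cam(p,s);q=(np.atleast_2d(X)-c)@A;u=q[:,:2]/q[:,2:]
    return u*(1+p['k1']*(u**2).sum(1,keepdims=True))*f_of(p)+[p['cx'],p['cy']]
E
python3 - <<'E'
from h import *
s=sense();print(s)
try: print('tips',tips_ahead() if callable(tips_ahead) else tips_ahead)
except Exception as e: print(e)
ims=[]
for n in ['top','side','wrist']:
    p=capture(n);ims.append(p['pixels'].copy());print(n,{k:v for k,v in p.items() if k!='pixels'})
    for nm in ['stand','slate','tray','rack','glass','garlic','lemon','jar0']:
        print(nm,[(np.round(b['position']).tolist(),round(b['confidence'],2)) for b in boxes_of(p,nm)])
    cv2.imwrite(f'pics/{n}0.png',cv2.resize(ims[-1],(800,600)))
E
```

```text
pics
{'time_s': 0.0, 'joints': array([ 1.12063404e+00,  3.13479202e-01,  1.49844967e+00,  6.09135094e-06,
        1.33100023e+00, -2.23419395e-01]), 'dq': array([-0.0009885 , -0.00057879,  0.00089026, -0.00091781, -0.00041428,
        0.00062868]), 'tau': array([-3.21025636e-04, -4.12264252e+01, -2.59747714e+01, -1.81271807e-04,
        4.10185719e-03, -1.44993589e-05]), 'eef_pos': array([117.93656808, 511.33708184, 247.71538275]), 'ee_rot': array([-2.23612706e-04,  1.13129434e-01,  9.93580034e-01, -6.29704502e-04]), 'force': array([-0.34179662, -0.04236481, -0.45067158]), 'wrist_torque': array([-0.03383606, -0.01228231,  0.08057968]), 'grip_force': 0.0, 'grip_width': 0.9989328732763558}
tips 17.0
top {'fov_y': 52.8155675025802, 'cx': 247.3015021817111, 'cy': 190.10660709877598, 'k1': -0.007586654622525387, 'position': array([ 334.90031829,  -66.01994118, 1176.45156712]), 'attitude': array([-0.06076959,  0.71243928, -0.69554849,  0.07035364]), 'shot': 1}
stand [([297.0, 207.0], 0.75)]
slate [([297.0, 217.0], 0.78), ([203.0, 121.0], 0.21)]
tray [([121.0, 202.0], 0.78), ([205.0, 123.0]
[... 930 characters left out ...]
, 0.67), ([319.0, 208.0], 0.6), ([224.0, 166.0], 0.57), ([272.0, 175.0], 0.49), ([220.0, 173.0], 0.47)]
wrist {'fov_y': 71.5789734221994, 'cx': 251.06909049362721, 'cy': 192.48390142154855, 'k1': -0.041749938460727, 'tool_from_camera': array([[ 1.03892448e-03, -9.47433913e-01, -3.19949840e-01,
         8.24609582e+01],
       [ 9.99999414e-01,  8.86764153e-04,  6.21264371e-04,
         4.12908990e-01],
       [-3.04886885e-04, -3.19950298e-01,  9.47434279e-01,
        -1.26584900e+02],
       [ 0.00000000e+00,  0.00000000e+00,  0.00000000e+00,
         1.00000000e+00]]), 'shot': 3}
stand []
slate []
tray [([121.0, 354.0], 0.86)]
rack []
glass []
garlic []
lemon []
jar0 [([9.0, 346.0], 0.93)]
```

View pics/top0.png

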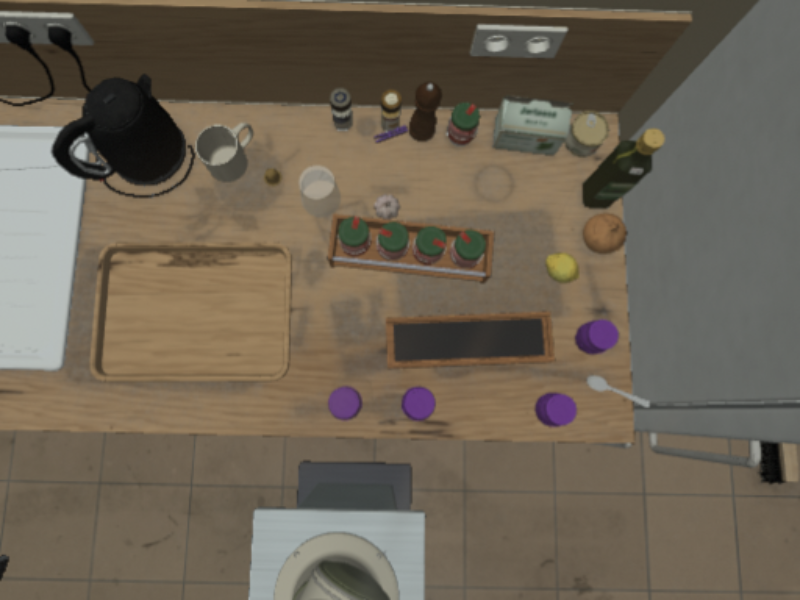

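View pics/side0.png

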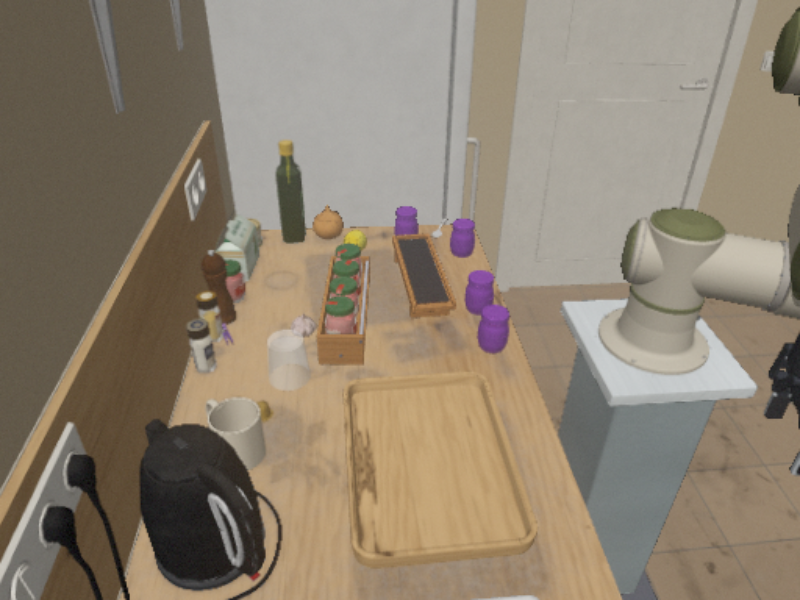

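```bash
python3 - <<'E'
from h import *
p=capture('top');k=1.5625
def w(l,z): print(z,np.round(world(p,np.array(l)/k,z)[:,:2]).tolist())
print(pix(p,[[0,0,0],[118,511,248]])*k)
print('stand');w([[388,320],[551,315],[553,358],[389,366]],63)
print('rack');w([[333,216],[493,230],[488,280],[329,264]],70)
print('tray');w([[103,246],[291,247],[287,380],[94,378]],32)
print('lids');w([[355,236],[393,239],[431,244],[469,247]],116)
print('purple');w([[345,403],[418,403],[557,408],[598,336]],80)
print('glass,garlic,lemon');w([[318,185],[386,206],[562,267]],40)
E
```

```text
[[335.66710002 597.23449331]
 [-27.57956413 553.87556608]]
stand
63 [[501.0, -83.0], [518.0, -388.0], [437.0, -389.0], [416.0, -86.0]]
rack
70 [[698.0, 27.0], [678.0, -279.0], [580.0, -269.0], [603.0, 31.0]]
tray
32 [[637.0, 475.0], [645.0, 109.0], [387.0, 104.0], [382.0, 464.0]]
lids
116 [[646.0, -19.0], [642.0, -88.0], [634.0, -157.0], [631.0, -226.0]]
purple
80 [[347.0, -9.0], [350.0, -139.0], [346.0, -389.0], [478.0, -469.0]]
glass,garlic,lemon
40 [[771.0, 61.0], [731.0, -74.0], [617.0, -419.0]]
```

Request:
drive_tool(
  commands="0.2 -0.3 0 0 0 -0.15 0;0.2 -0.3 0 0 0 -0.15 0;0.2 -0.3 0 0 0 -0.15 0;0.2 -0.3 0 0 0 -0.15 0;0.2 -0.3 0 0 0 -0.15 0;0.2 -0.3 0 0 0 -0.15 0;0.2 -0.3 0 0 0 -0.15 0;0.2 -0.3 0 0 0 -0.15 0;0.2 -0.3 0 0 0 -0.15 0;0.2 -0.3 0 0 0 -0.15 0;0.2 -0.3 0 0 0 -0.13 0;0.2 -0.3 0 0 0 0 0;0.2 -0.3 0 0 0 0 0;0.2 -0.3 0 0 0 0 0;0.2 -0.3 0 0 0 0 0;0.2 -0.3 0 0 0 0 0;0.2 -0.3 0 0 0 0 0;0.1 -0.3 0 0 0 0 0;0 -0.3 0 0 0 0 0;0 0 0 0 0 0 0",
)

```text
time_s: 3.07
eef_pos: [468.4, -62.5, 247.9]
ee_rot: [0.0, 0.686, 0.728, -0.001]
force: [-0.8, 1.1, -1.4]
grip_width: -0.001
grip_force: 0.0
```

```bash
python3 - <<'E'
from h import *
print(tips_ahead() if callable(tips_ahead) else tips_ahead)
s=sense();p=capture('wrist');cv2.imwrite('pics/w1.png',cv2.resize(p['pixels'],(800,600)))
for nm in ['stand','slate','jar0']:
    print(nm,[(np.round(np.array(b['position'])*1.5625).tolist(),round(b['confidence'],2)) for b in boxes_of(p,nm)])
E
```

```text
17.0
stand [([362.0, 305.0], 0.95)]
slate [([702.0, 291.0], 0.75), ([379.0, 346.0], 0.62)]
jar0 [([662.0, 232.0], 0.88), ([246.0, 353.0], 0.83), ([602.0, 407.0], 0.69), ([628.0, 328.0], 0.68), ([573.0, 457.0], 0.61), ([231.0, 189.0], 0.61), ([361.0, 305.0], 0.43)]
```

View pics/w1.png

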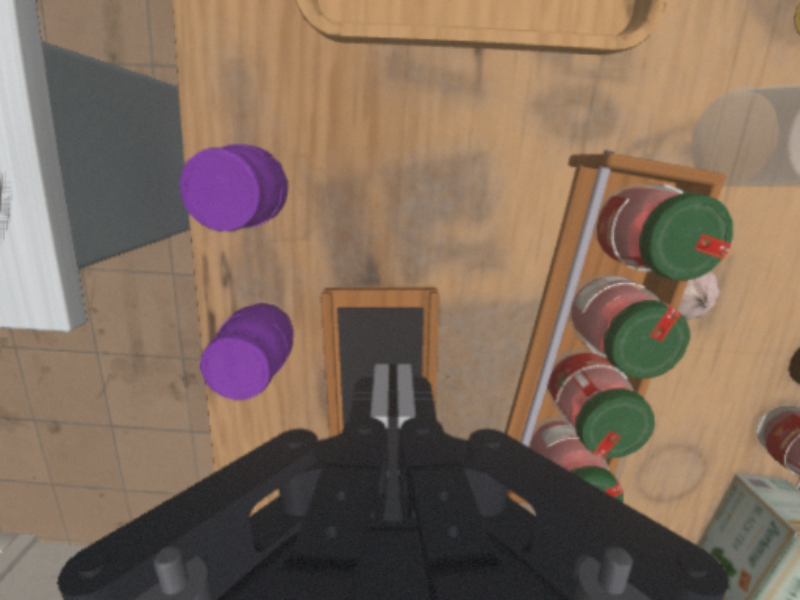

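```bash
python3 - <<'E'
from h import *
s=sense();p=capture('wrist');k=1.5625
def w(n,l,z): print(n,np.round(world(p,np.array(l)/k,z,s)[:,:2],1).tolist())
w('lip top corners',[[323,290],[437,289]],63)
w('lip sides lower',[[330,430],[437,430]],63)
w('slate end',[[339,307],[423,307]],58)
for a in [.06]:
  for m in [[458,-83]]:
    for z in (0,54,63): print(z,np.round(pix(p,[[m[0]-47,m[1]-3,z],[m[0]+47,m[1]+3,z]],s)*k))
g=cv2.resize(p['pixels'][165:290,190:300],None,fx=5,fy=5,interpolation=cv2.INTER_CUBIC);cv2.imwrite('pics/w1c.png',g[:600])
# lids by green-ness
hsv=cv2.cvtColor(p['pixels'],cv2.COLOR_BGR2HSV);m=cv2.inRange(hsv,(45,80,30),(85,255,200))
n,l,st,c=cv2.connectedComponentsWithStats(m)
for i in range(1,n):
  if st[i,4]>150: print('lid',st[i],np.round(world(p,[c[i]],116,s)[0],1))
E
```

```text
lip top corners [[414.7, -74.8], [503.9, -68.1]]
lip sides lower [[422.2, -204.7], [517.1, -198.4]]
slate end [[427.0, -89.9], [494.8, -85.5]]
0 [[330. 281.]
 [430. 281.]]
54 [[320. 300.]
 [436. 300.]]
63 [[318. 303.]
 [437. 303.]]
lid [413 130  54  50 378] [645.1  -1.6 116. ]
lid [423 141  36  37 655] [653.4 -12.5 116. ]
lid [397 198  28  17 165] [637.  -63.8 116. ]
lid [398 223  31  16 205] [646.7 -95.3 116. ]
lid [370 254  45  35 283] [ 631.6 -139.3  116. ]
lid [378 265  33  26 365] [ 642.1 -153.4  116. ]
```

View pics/w1c.png

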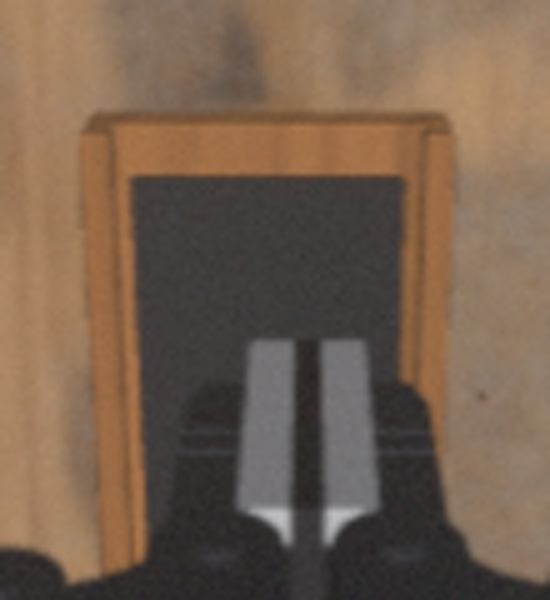

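```bash
python3 - <<'E'
from h import *
s=sense();p=capture('wrist')
def w(n,l,z): print(n,np.round(world(p,np.array(l)/5+[190,165],z,s)[:,:2],1).tolist())
w('lip corners',[[82,133],[453,133]],63)
w('lip lower',[[104,560],],63)
w('floor edge',[[110,123],[425,123]],54)
w('slate end',[[132,178],[405,178]],58)
w('slate side',[[132,178],[148,520]],58)
q=capture('top');print('top slate');print(np.round(world(q,np.array([[394,323],[546,318],[548,355],[395,362]])/1.5625,58)[:,:2],1).tolist())
E
```

```text
lip corners [[414.4, -82.5], [505.9, -76.4]]
lip lower [[421.8, -207.7]]
floor edge [[420.1, -82.4], [499.8, -77.1]]
slate end [[426.5, -95.4], [495.7, -90.8]]
slate side [[426.5, -95.4], [433.2, -197.2]]
top slate
[[496.2, -94.2], [512.8, -379.8], [443.2, -381.7], [423.6, -97.5]]
```

Request:
drive_tool(
  commands="0 -0.3 0 0 0 0 0;0 -0.3 -0.1 0 0 0 0;0 -0.3 -0.2 0 0 0 0;0 -0.3 -0.2 0 0 0 0;0 -0.3 -0.2 0 0 0 0;0.02 -0.3 -0.2 0 0 0 0;0 0 -0.2 0 0 0 0;0 0 -0.2 0 0 0 0;0 0 -0.1 0 0 0 0;0 0 -0.1 0 0 0 0;0 0 -0.1 0 0 0 0;0 0 -0.05 0 0 0 0;0 0 0 0 0 0 0;0 0 0 0 0 0 0",
)

```text
time_s: 4.58
eef_pos: [470.3, -238.4, 83.7]
ee_rot: [0.0, 0.684, 0.729, 0.0]
force: [-0.2, 1.1, 0.3]
grip_width: 0.004
grip_force: 0.0
```

Request:
drive_tool(
  commands="0 0 -0.03 0 0 0 0;0 0 -0.03 0 0 0 0;0 0 -0.02 0 0 0 0;0 0 0 0 0 0 0;0 0 0 0 0 0 0",
)

```text
time_s: 5.0
eef_pos: [470.1, -238.5, 75.3]
ee_rot: [0.0, 0.684, 0.729, -0.0]
force: [-0.1, 0.5, -0.2]
grip_width: -0.004
grip_force: 0.0
```

Request:
drive_tool(
  commands="0 0 -0.01 0 0 0 0;0 0 0 0 0 0 0;0 0 0 0 0 0 0",
)

```text
time_s: 5.25
eef_pos: [470.2, -238.6, 75.1]
ee_rot: [0.0, 0.684, 0.729, -0.0]
force: [-2.6, 2.3, 7.6]
grip_width: 0.003
grip_force: 3.7
```

Request:
drive_tool(
  commands="-0.002 0.03 0 0 0 0 0;-0.002 0.04 0 0 0 0 0;-0.004 0.06 0 0 0 0 0;-0.004 0.06 0 0 0 0 0;-0.004 0.06 0 0 0 0 0;-0.004 0.06 0 0 0 0 0;-0.004 0.06 0 0 0 0 0;-0.004 0.06 0 0 0 0 0;-0.004 0.06 0 0 0 0 0;-0.004 0.06 0 0 0 0 0",
)

```text
time_s: 6.08
eef_pos: [467.0, -183.7, 75.1]
ee_rot: [0.001, 0.684, 0.729, 0.0]
force: [-0.1, -2.3, 6.6]
grip_width: 0.0
grip_force: 3.0
```

Request:
drive_tool(
  commands="-0.004 0.06 0 0 0 0 0;-0.004 0.06 0 0 0 0 0;-0.004 0.06 0 0 0 0 0;-0.004 0.06 0 0 0 0 0;-0.004 0.06 0 0 0 0 0;-0.004 0.06 0 0 0 0 0;-0.004 0.06 0 0 0 0 0;-0.004 0.06 0 0 0 0 0;-0.004 0.06 0 0 0 0 0;-0.003 0.05 0 0 0 0 0;-0.002 0.03 0 0 0 0 0;0 0 0 0 0 0 0;0 0 0 0 0 0 0",
)

```text
time_s: 7.17
eef_pos: [462.9, -121.1, 75.0]
ee_rot: [0.001, 0.684, 0.729, 0.0]
force: [0.8, 3.3, 8.0]
grip_width: 0.002
grip_force: 4.1
```

```bash
python3 - <<'E'
from h import *
s=sense();p=capture('wrist');q=capture('top')
a=cv2.resize(p['pixels'],(400,300));b=cv2.resize(q['pixels'][150:270,180:340],(400,300))
cv2.imwrite('pics/d1.png',np.hstack([a,b]))
print(s['eef_pos'],s['force'])
E
```

```text
[ 462.90678285 -121.10983981   75.02834399] [0.76673243 3.34189059 8.04327506]
```

View pics/d1.png

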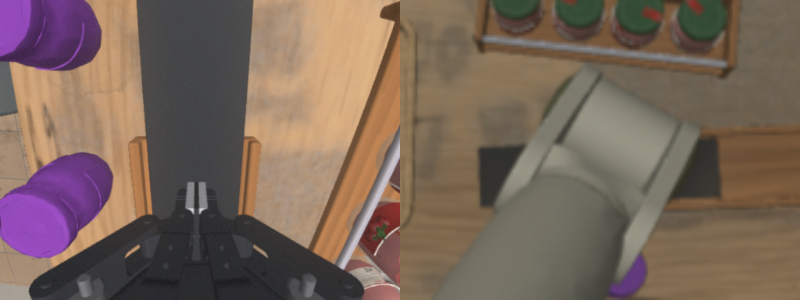

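Request:
drive_tool(
  commands="0 0 0.1 0 0 0 0;0 0 0.3 0 0 0 0;0 0.2 0.3 0 0 0 100;-0.02 0.25 0.3 0 0 0 100;-0.02 0.2 0.1 0 0 0 100;0 0 0 0 0 0 100;0 0 0 0 0 0 100;0 0 0 0 0 0 100",
)

```text
time_s: 7.93
eef_pos: [458.0, -56.7, 183.8]
ee_rot: [-0.0, 0.684, 0.729, -0.0]
force: [-0.3, -1.2, 0.3]
grip_width: 0.848
grip_force: 0.0
```

```bash
python3 - <<'E'
from h import *
s=sense();p=capture('wrist');cv2.imwrite('pics/w2.png',cv2.resize(p['pixels'],(800,600)))
print(s['eef_pos'],tips_ahead)
E
```

```text
[458.04585323 -56.73342353 183.78031168] 17.0
```

View pics/w2.png

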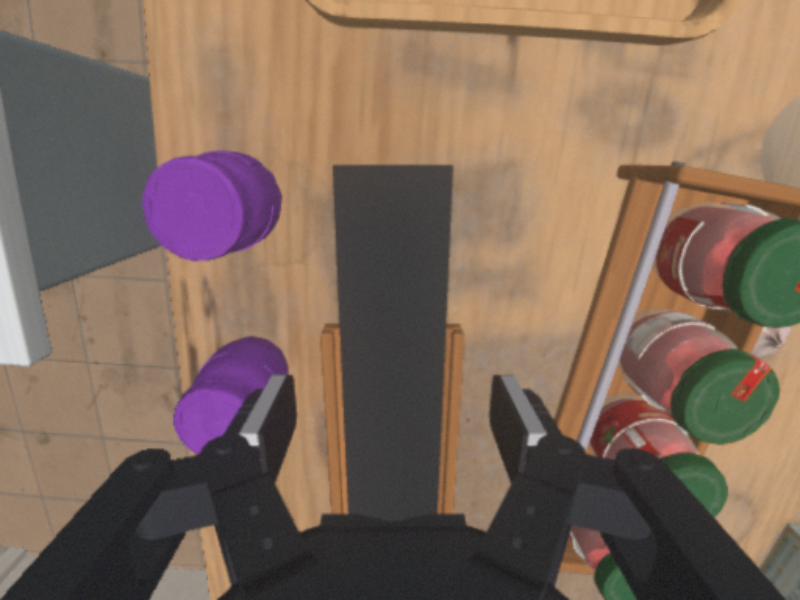

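```bash
python3 - <<'E'
from h import *
s=sense();p=capture('wrist');k=1.5625
def w(n,l,z): print(n,np.round(world(p,np.array(l)/k,z,s)[:,:2],1).tolist())
w('slate end',[[334,166],[452,166]],58)
w('slate mid',[[340,325],[448,325]],58)
w('lip',[[323,326],[462,325]],63)
w('tray near edge outer top',[[330,20],[690,37]],32)
E
```

```text
slate end [[419.1, 20.9], [487.3, 25.3]]
slate mid [[425.1, -78.0], [495.5, -73.5]]
lip [[414.8, -77.4], [503.6, -70.9]]
tray near edge outer top [[411.2, 102.6], [626.5, 110.7]]
```

Request:
drive_tool(
  commands="0 0.3 0 0 0 0 82;0 0.35 -0.2 0 0 0 82;0 0.35 -0.3 0 0 0 82;0 0.2 -0.3 0 0 0 82;0 0 -0.3 0 0 0 82;0 0 -0.2 0 0 0 82;0 0 -0.15 0 0 0 82;0 0 -0.1 0 0 0 82;0 0 -0.03 0 0 0 82;0 0 0 0 0 0 82;0 0 0 0 0 0 82",
)

```text
time_s: 8.95
eef_pos: [458.8, 59.9, 29.7]
ee_rot: [0.0, 0.684, 0.729, 0.0]
force: [-0.5, 0.4, 0.1]
grip_width: 0.821
grip_force: 0.0
```

Request:
drive_tool(
  commands="0 0 -0.05 0 0 0 82;0 0 -0.05 0 0 0 82;0 0 -0.03 0 0 0 82;0 0 0 0 0 0 82;0 0 0 0 0 0 82",
)

```text
time_s: 9.37
eef_pos: [458.3, 60.2, 16.1]
ee_rot: [-0.0, 0.684, 0.729, -0.0]
force: [0.1, 0.1, -0.4]
grip_width: 0.819
grip_force: 0.0
```

So the tips sit less than 16 mm ahead at this opening.

Request:
drive_tool(
  commands="0 0 -0.03 0 0 0 82;0 0 -0.02 0 0 0 82;0 0 0 0 0 0 82;0 0 0 0 0 0 82",
)

```text
time_s: 9.7
eef_pos: [458.3, 60.2, 11.1]
ee_rot: [-0.0, 0.684, 0.729, -0.0]
force: [-0.2, -0.2, 0.4]
grip_width: 0.821
grip_force: 0.0
```

Request:
drive_tool(
  commands="0 0 -0.015 0 0 0 82;0 0 0 0 0 0 82;0 0 -0.015 0 0 0 82;0 0 0 0 0 0 82;0 0 0 0 0 0 82",
)

```text
time_s: 10.12
eef_pos: [458.5, 60.2, 9.2]
ee_rot: [0.0, 0.684, 0.729, 0.0]
force: [-5.8, -0.4, 17.2]
grip_width: 0.821
grip_force: 8.7
```

Request:
drive_tool(
  commands="0 0 0.1 0 0 0 100;0 0 0.35 0 0 0 100;0 0 0.35 0 0 0 100;0 -0.2 0.2 0 0 0 100;0 -0.3 0 0 0 0 100;0 -0.3 0 0 0 0 100;0 -0.2 0 0 0 0 100;0 -0.1 0 0 0 0 100;0 0 -0.1 0 0 0 100;0 0 -0.1 0 0 0 100;0 0 -0.1 0 0 0 100;0 0 -0.1 0 0 0 100;0 0 -0.1 0 0 0 100;0 0 -0.02 0 0 0 100;0 0 0 0 0 0 100;0 0 0 0 0 0 100",
)

```text
time_s: 11.45
eef_pos: [458.6, -49.7, 56.5]
ee_rot: [0.0, 0.684, 0.729, 0.0]
force: [-0.1, -1.2, 1.0]
grip_width: 1.001
grip_force: 0.0
```

Request:
drive_tool(
  commands="0 0 0 0 0 0 80;0 0 0 0 0 0 70;0 0 0 0 0 0 60;0 0 0 0 0 0 60;0 0 0 0 0 0 60;0 0 0 0 0 0 60",
  force=110,
)

```text
time_s: 11.95
eef_pos: [458.8, -49.9, 57.1]
ee_rot: [0.001, 0.684, 0.729, 0.0]
force: [-1.6, 2.4, 8.1]
grip_width: 0.774
grip_force: 119.3
```

```bash
python3 - <<'E'
from h import *
s=sense();p=capture('wrist');cv2.imwrite('pics/w3.png',cv2.resize(p['pixels'],(640,480)))
E
```

```text
(no output)
```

View pics/w3.png

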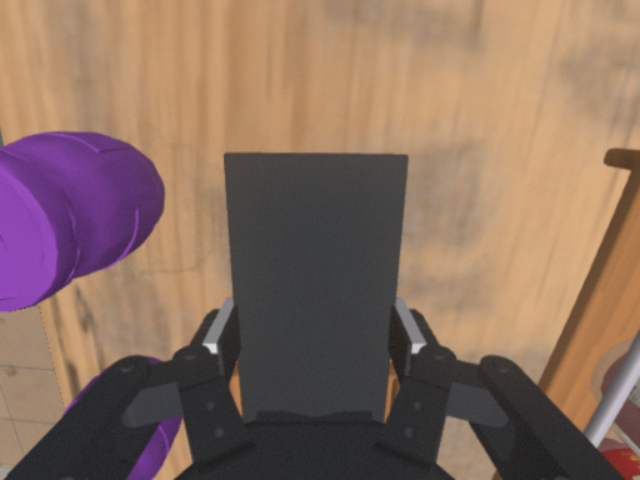

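Request:
drive_tool(
  commands="0 0.05 0.02 0 0 0 60;-0.006 0.1 0.01 0 0 0 60;-0.009 0.15 0.01 0 0 0 60;-0.009 0.15 0.01 0 0 0 60;-0.009 0.15 0.01 0 0 0 60;-0.009 0.15 0.01 0 0 0 60;-0.009 0.15 0.01 0 0 0 60;-0.009 0.15 0.01 0 0 0 60;-0.009 0.15 0.02 0 0 0 60;-0.009 0.15 0.05 0 0 0 60;-0.009 0.15 0.1 0 0 0 60;-0.009 0.15 0.1 0 0 0 60;-0.009 0.15 0.15 0 0 0 60;-0.009 0.15 0.15 0 0 0 60;-0.006 0.1 0.15 0 0 0 60;0 0 0 0 0 0 60;0 0 0 0 0 0 60",
)

```text
time_s: 13.42
eef_pos: [446.1, 155.7, 137.1]
ee_rot: [0.0, 0.684, 0.73, 0.0]
force: [-0.2, -0.1, -2.2]
grip_width: 0.773
grip_force: 121.9
```

```bash
python3 - <<'E'
from h import *
s=sense();q=capture('side');t=capture('top')
cv2.imwrite('pics/s2.png',np.hstack([cv2.resize(q['pixels'][100:340,150:400],(400,384)),cv2.resize(t['pixels'][130:270,40:310],(400,384*140*400//270//384))[0:384] if 0 else cv2.resize(t['pixels'][100:300,30:310],(400,384))]))
print(s['eef_pos'],s['force'],s['wrist_torque'],s['grip_width'])
E
```

```text
[446.06017076 155.73500043 137.10347056] [-0.21264788 -0.05287678 -2.24686728] [0.1208644  0.01536534 0.03004791] 0.7733343237909333
```

View pics/s2.png

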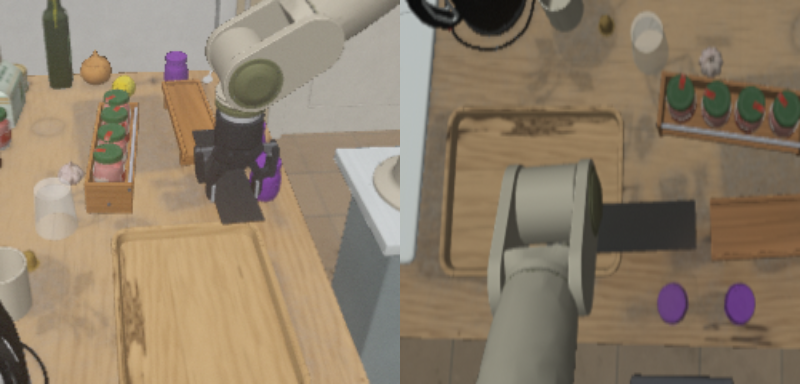

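Request:
drive_tool(
  commands="0.03 0.1 0 0 0 -0.01 60;0.05 0.15 0 0 0 -0.01 60;0.05 0.15 0 0 0 -0.01 60;0.05 0.15 0 0 0 -0.01 60;0.05 0.15 0 0 0 -0.01 60;0.05 0.15 0 0 0 0 60;0.05 0.15 0 0 0 0 60;0.05 0.15 0 0 0 0 60;0.05 0.15 -0.1 0 0 0 60;0.05 0.15 -0.1 0 0 0 60;0.05 0.15 -0.1 0 0 0 60;0.05 0.15 -0.1 0 0 0 60;0.05 0.15 -0.1 0 0 0 60;0.03 0.1 -0.1 0 0 0 60;0 0 -0.1 0 0 0 60;0 0 -0.1 0 0 0 60;0 0 0 0 0 0 60;0 0 0 0 0 0 60",
)

```text
time_s: 15.02
eef_pos: [512.1, 354.2, 56.5]
ee_rot: [-0.0, 0.699, 0.715, -0.001]
force: [0.0, -0.6, -1.7]
grip_width: 0.769
grip_force: 122.0
```

```bash
python3 - <<'E'
from h import *
s=sense();q=capture('side');t=capture('top')
cv2.imwrite('pics/s3.png',np.hstack([cv2.resize(q['pixels'][150:384,180:380],(400,468)),cv2.resize(t['pixels'][130:270,30:210],(400,311)) if 0 else cv2.resize(t['pixels'][130:270,50:250],(400,468))]))
print(s['eef_pos'],s['force'])
E
```

```text
[512.09268992 354.18280044  56.46782263] [ 0.02659217 -0.5771332  -1.68960465]
```

View pics/s3.png

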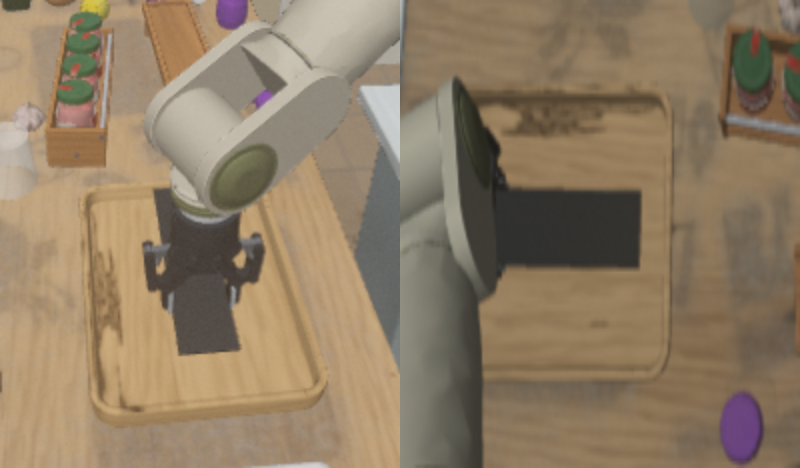

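Request:
drive_tool(
  commands="0 0 -0.1 0 0 0 60;0 0 -0.1 0 0 0 60;0 0 -0.1 0 0 0 60;0 0 -0.04 0 0 0 60;0 0 -0.02 0 0 0 60;0 0 0 0 0 0 60;0 0 0 0 0 0 60",
)

```text
time_s: 15.7
eef_pos: [512.6, 355.3, 21.3]
ee_rot: [0.0, 0.698, 0.716, 0.0]
force: [0.7, -0.4, -1.9]
grip_width: 0.774
grip_force: 122.5
```

Request:
drive_tool(
  commands="0 0 -0.02 0 0 0 60;0 0 0 0 0 0 60;0 0 -0.01 0 0 0 60;0 0 0 0 0 0 60;0 0 0 0 0 0 60",
)

```text
time_s: 16.12
eef_pos: [512.9, 355.5, 19.8]
ee_rot: [0.0, 0.698, 0.716, 0.001]
force: [-2.4, -0.9, 11.4]
grip_width: 0.768
grip_force: 128.9
```

Request:
drive_tool(
  commands="0 0 0.01 0 0 0 80;0 0 0 0 0 0 85;0 0 0 0 0 0 90;0 0 0 0 0 0 100;0 0 0 0 0 0 100;0 0 0.1 0 0 0 100;0 0 0.3 0 0 0 100;0 0 0.3 0 0 0 100;0 -0.2 0.4 0 0 0 100;0 -0.3 0.4 0 0 0 100;0 -0.3 0.4 0 0 0 100;0 -0.3 0 0 0 0 100;0 -0.3 0 0 0 0 100;0 -0.3 0 0 0 0 100;0.2 -0.3 0 0 0 -0.05 100;0.3 -0.3 0 0 0 -0.05 100;0.3 -0.3 0 0 0 0 100;0.2 -0.3 0 0 0 0 100;0 -0.2 0 0 0 0 100;0 0 0 0 0 0 100",
)

```text
time_s: 17.78
eef_pos: [612.0, 53.8, 193.3]
ee_rot: [0.0, 0.727, 0.686, -0.0]
force: [-0.1, -1.2, -0.7]
grip_width: 0.997
grip_force: 0.0
```

```bash
python3 - <<'E'
from h import *
s=sense();p=capture('wrist');t=capture('top')
cv2.imwrite('pics/w4.png',cv2.resize(p['pixels'],(640,480)));
cv2.imwrite('pics/t4.png',cv2.resize(t['pixels'][130:270,40:220],(800,622))[:600])
g=cv2.cvtColor(t['pixels'],cv2.COLOR_BGR2GRAY)[150:260,55:195]
m=(g<65).astype('uint8');n,l,st,c=cv2.connectedComponentsWithStats(m);i=1+st[1:,4].argmax();ys,xs=np.where(l==i)
r=cv2.minAreaRect(np.c_[xs,ys].astype('float32'));b=cv2.boxPoints(r)+[55,150];print(st[i],np.round(world(t,b,13)[:,:2],1),np.round(world(t,b,13)[:,:2].mean(0),1))
print(s['eef_pos'])
for nm in ['jar0']:
    bb=boxes_of(p,nm);print([(np.round(np.array(b['position'])*1.25).tolist(),round(b['confidence'],2),np.round(world(p,b['position'],90,s)[0]).tolist()) for b in bb])
E
```

```text
[  24   39   58   22 1145] [[479.7 426.8]
 [544.  433.4]
 [548.4 260.3]
 [484.  255.4]] [514. 344.]
[611.98943252  53.76807118 193.29293176]
[([362.0, 395.0], 0.91, [646.0, -86.0, 90.0]), ([373.0, 324.0], 0.74, [656.0, -14.0, 90.0]), ([37.0, 308.0], 0.57, [385.0, 14.0, 90.0]), ([110.0, 377.0], 0.38, [429.0, -56.0, 90.0])]
```

View pics/w4.png

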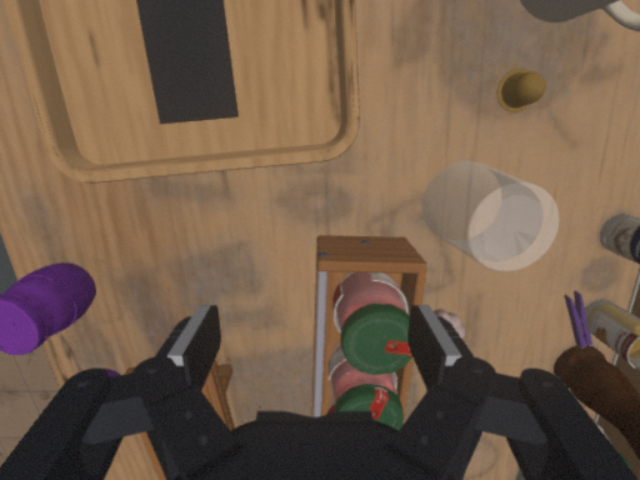

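View pics/t4.png

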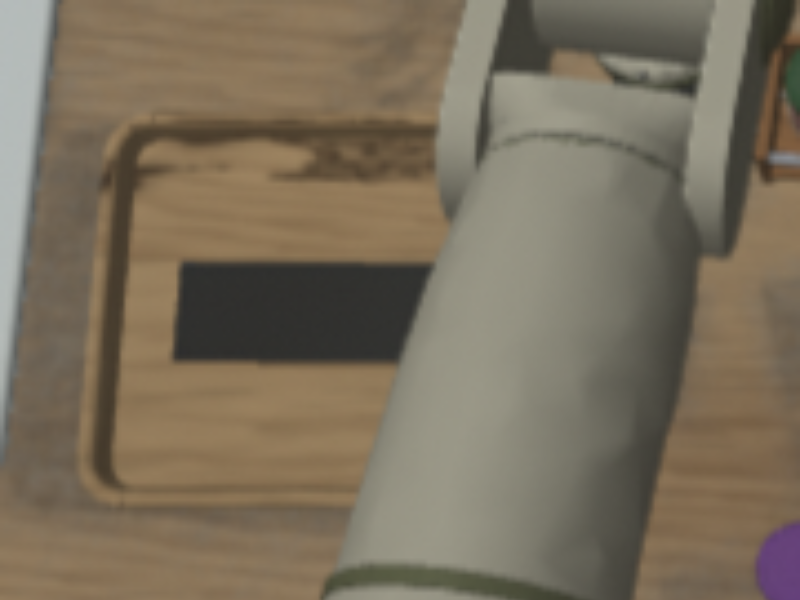

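```bash
python3 - <<'E'
from h import *
s=sense();p=capture('wrist')
def w(n,l,z): print(n,np.round(world(p,np.array(l)/1.25,z,s)[:,:2],1).tolist())
w('lid1',[[376.5,339]],116); w('lid1 edges',[[342,339],[411,339],[376,305],[376,373]],116)
w('lid2 left/right',[[334,412],[403,412]],116)
w('rack end outer top edge',[[317,262],[426,266]],72)
w('slate near end',[[162,124],[238,116]],13)
w('slate sides',[[139,0],[222,0]],13)
w('tray near edge outer base/top',[[90,181],[340,157]],32)
w('glass base?',[[468,205]],0)
E
```

```text
lid1 [[653.2, -5.2]]
lid1 edges [[628.3, -3.8], [678.3, -6.8], [652.6, 22.7], [653.2, -35.7]]
lid2 left/right [[620.3, -72.2], [675.3, -75.7]]
rack end outer top edge [[612.7, 39.1], [700.9, 30.8]]
slate near end [[482.0, 153.0], [550.1, 155.4]]
slate sides [[480.1, 249.4], [547.4, 244.2]]
tray near edge outer base/top [[416.8, 109.5], [636.4, 117.1]]
glass base? [[764.1, 62.1]]
```

```bash
cat >> h.py <<'E'
def lids(p,s=None,z=116,dil=5):
    hsv=cv2.cvtColor(p['pixels'],cv2.COLOR_BGR2HSV);m=cv2.inRange(hsv,(50,90,20),(85,255,220))
    m0=m.copy();m=cv2.morphologyEx(m,cv2.MORPH_OPEN,np.ones((2,2)));mm=cv2.dilate(m,np.ones((dil,dil)))
    n,l,st,c=cv2.connectedComponentsWithStats(mm);out=[]
    for i in range(1,n):
        ys,xs=np.where((l==i)&(m>0))
        if len(xs)<40: continue
        h=cv2.convexHull(np.c_[xs,ys].astype('int32'))[:,0]
        W=world(p,h,z,s)[:,:2].astype('float32')
        (cx,cy),r=cv2.minEnclosingCircle(W);a=cv2.contourArea(W)
        out.append((round(cx,1),round(cy,1),round(r,1),round(2*(a/np.pi)**.5,1)))
    return sorted(out,key=lambda o:-o[1])
E
python3 - <<'E'
from h import *
s=sense();p=capture('wrist');t=capture('top');q=capture('side')
for a,b in ((p,s),(t,None),(q,None)):
    print(*lids(a,b),sep='\n');print()
E
```

```text
(667.0, -77.3, 11.4, 15.6)
```

```bash
sed -i 's/m=cv2.inRange(hsv,(50,90,20),(85,255,220))$/B,G,Rr=[p["pixels"][...,i].astype(int) for i in range(3)];m=((G-Rr>12)\&(G-B>8)).astype("uint8")*255/' h.py; python3 - <<'E'
from h import *
s=sense();p=capture('wrist');t=capture('top');q=capture('side')
print(p['pixels'][268,290],p['pixels'][275,305],t['pixels'][153,250])
for a,b in ((p,s),(t,None),(q,None)):
    print(*lids(a,b),sep='\n');print()
E
```

```text
[58 83 56] [62 85 60] [58 80 57]
(658.0, -12.4, 29.8, 54.1)
(640.5, -61.9, 14.7, 21.8)
(669.2, -76.8, 18.0, 21.7)

(652.5, -16.7, 26.3, 49.6)
(645.0, -89.9, 26.6, 50.7)
(639.3, -158.8, 26.7, 50.5)
(886.5, -221.8, 26.2, 48.5)
(633.1, -230.9, 26.6, 50.2)
(897.4, -361.9, 35.3, 51.4)

(644.6, -62.0, 91.8, 95.2)
(884.4, -162.0, 31.4, 38.6)
```

Request:
drive_tool(
  commands="0.1 -0.2 0 0 0 -0.04 100;0.2 -0.25 0 0 0 0 100;0.13 -0.24 -0.1 0 0 0 100;0 0 -0.2 0 0 0 100;0 0 -0.1 0 0 0 100;0 0 0 0 0 0 100;0 0 0 0 0 0 100",
)

```text
time_s: 18.87
eef_pos: [654.0, -10.5, 153.2]
ee_rot: [-0.0, 0.736, 0.677, -0.0]
force: [0.5, 0.9, 0.8]
grip_width: 0.997
grip_force: 0.0
```

```bash
python3 - <<'E'
from h import *
s=sense();p=capture('wrist')
print(*lids(p,s),sep='\n')
cv2.imwrite('pics/w5.png',cv2.resize(p['pixels'],(640,480)))
E
```

```text
(657.0, -12.7, 29.0, 55.2)
(649.5, -82.3, 29.2, 51.7)
(867.0, -165.6, 23.3, 24.5)
```

View pics/w5.png

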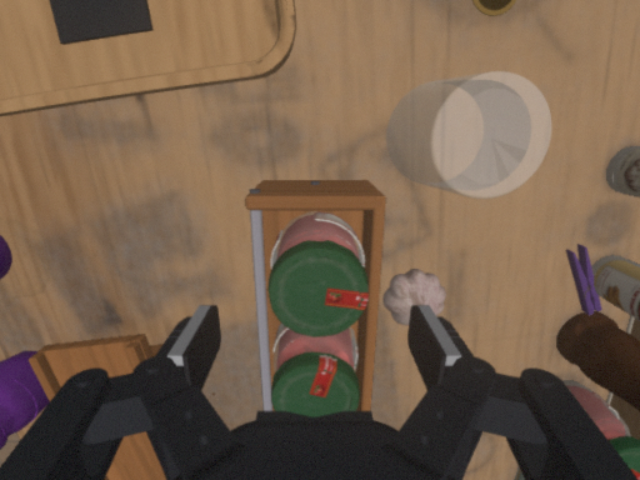

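Request:
drive_tool(
  commands="0.025 -0.02 -0.15 0 0 0 100;0 0 -0.2 0 0 0 100;0 0 -0.2 0 0 0 100;0 0 -0.1 0 0 0 100;0 0 0 0 0 0 100;0 0 0 0 0 0 100;0 0 0 0 0 0 75;0 0 0 0 0 0 65;0 0 0 0 0 0 60;0 0 0 0 0 0 60;0 0 0 0 0 0 60",
  force=40,
)

```text
time_s: 19.83
eef_pos: [657.2, -13.4, 90.2]
ee_rot: [0.001, 0.737, 0.676, 0.001]
force: [-3.6, 0.9, 8.4]
grip_width: 0.673
grip_force: 41.4
```

Request:
drive_tool(
  commands="0 0 0.1 0 0 0 60;0 0 0.2 0 0 0 60;0 0 0.2 0 0 0 60;0 0 0.2 0 0 0 60;0 0 0.1 0 0 0 60;0 0 0 0 0 0 60",
)

```text
time_s: 20.33
eef_pos: [657.7, -13.5, 171.0]
ee_rot: [0.002, 0.737, 0.676, 0.001]
force: [-0.0, -0.0, -3.0]
grip_width: 0.672
grip_force: 43.7
```

```bash
cat >> h.py <<'E'
def slate():
    """dark slate corners seen by the side and top cameras, and tray boxes"""
    for n in ('side','top'):
        t=capture(n);b=boxes_of(t,'tray')[:2];print(n,'tray',[(np.round(x['position'],1).tolist(),round(x['confidence'],2)) for x in b])
        P=t['pixels'];X=[[x,y] for x in (400,630) for y in (110,470)];u=pix(t,[[*v,9] for v in X])
        x0,y0=np.maximum(u.min(0),0).astype(int);x1,y1=u.max(0).astype(int)
        g=P[y0:y1,x0:x1].max(2);m=(g<75).astype('uint8');nn,l,st,c=cv2.connectedComponentsWithStats(m)
        if nn<2: continue
        i=1+st[1:,4].argmax();ys,xs=np.where(l==i)
        W=world(t,np.c_[xs+x0,ys+y0],13)[:,:2].astype('float32')
        (c,wh,a)=cv2.minAreaRect(W);print(n,'slate centre',np.round(c,1),'size',np.round(wh,1),round(a,1))
E
python3 - <<'E'
from h import *
print(sense()['eef_pos'],sense()['grip_width']);slate()
E
```

```text
[657.67291988 -13.48697203 170.99346194] 0.6717197952355232
side tray [([262.8, 305.2], 0.76)]
top tray [([109.8, 185.9], 0.84)]
top slate centre [514. 306.] size [ 66.5 244.8] 0.5
```

Request:
drive_tool(
  commands="-0.04 0.1 0 0 0 0 60;-0.08 0.2 0 0 0 0 60;-0.1 0.28 0 0 0 0 60;-0.1 0.28 0 0 0 0 60;-0.1 0.28 0 0 0 0 60;-0.1 0.28 0 0 0 0 60;-0.1 0.28 0 0 0 0 60;-0.1 0.28 0 0 0 0 60;-0.1 0.28 0 0 0 0 60;-0.1 0.28 0 0 0 0 60;-0.1 0.28 0 0 0 0 60;-0.1 0.28 0 0 0 0 60;-0.1 0.28 0 0 0 0 60;-0.1 0.28 -0.1 0 0 0 60;-0.1 0.25 -0.2 0 0 0 60;-0.08 0.15 -0.2 0 0 0 60;-0.06 0.06 -0.2 0 0 0 60;0 0 -0.1 0 0 0 60;0 0 0 0 0 0 60;0 0 0 0 0 0 60",
)

```text
time_s: 22.2
eef_pos: [501.0, 398.2, 88.3]
ee_rot: [0.0, 0.737, 0.676, -0.0]
force: [0.9, -1.0, -2.6]
grip_width: 0.672
grip_force: 43.7
```

Request:
drive_tool(
  commands="0.05 -0.03 0 0 0 0 60;0.06 -0.02 0 0 0 0 60;0 0 -0.05 0 0 0 60;0 0 -0.05 0 0 0 60;0 0 -0.03 0 0 0 60;0 0 0 0 0 0 60;0 0 -0.01 0 0 0 60;0 0 0 0 0 0 60",
)

```text
time_s: 22.87
eef_pos: [511.7, 393.7, 74.0]
ee_rot: [-0.0, 0.737, 0.676, -0.0]
force: [-0.6, -0.0, -2.9]
grip_width: 0.672
grip_force: 43.7
```

Request:
drive_tool(
  commands="0 0 -0.01 0 0 0 60;0 0 -0.01 0 0 0 60;0 0 0 0 0 0 60;0 0 0 0 0 0 60",
)

```text
time_s: 23.2
eef_pos: [511.9, 394.0, 73.3]
ee_rot: [0.0, 0.737, 0.676, 0.001]
force: [-2.2, -1.0, 5.0]
grip_width: 0.672
grip_force: 44.5
```

Request:
drive_tool(
  commands="0 0 0 0 0 0 72;0 0 0 0 0 0 80;0 0 0 0 0 0 90;0 0 0 0 0 0 100;0 0 0 0 0 0 100;0 0 0.2 0 0 0 100;0 0 0.4 0 0 0 100;0 0 0.3 0 0 0 100;0 -0.2 0.2 0 0 0 100;0.05 -0.3 0 0 0 0 100;0.1 -0.35 0 0 0 0 100;0.1 -0.35 0 0 0 0 100;0.1 -0.35 0 0 0 0 100;0.1 -0.35 0 0 0 0 100;0.1 -0.35 0 0 0 0 100;0.1 -0.35 0 0 0 0 100;0.1 -0.35 0 0 0 0 100;0.1 -0.35 0 0 0 0 100;0.1 -0.35 0 0 0 0 100;0.1 -0.35 0 0 0 0 100",
)

```text
time_s: 24.87
eef_pos: [617.0, -8.2, 182.2]
ee_rot: [0.0, 0.737, 0.676, 0.0]
force: [0.7, 0.3, -0.5]
grip_width: 1.002
grip_force: 0.0
```

Request:
drive_tool(
  commands="0.1 -0.3 0 0 0 0 100;0.1 -0.2 0 0 0 0 100;0.1 -0.15 0 0 0 0 100;0.1 -0.05 0 0 0 0 100;0 0 0 0 0 0 100;0 0 0 0 0 0 100",
)

```text
time_s: 25.37
eef_pos: [656.7, -76.3, 181.7]
ee_rot: [-0.0, 0.737, 0.676, -0.0]
force: [-1.0, 0.5, 0.2]
grip_width: 0.999
grip_force: 0.0
```

```bash
python3 - <<'E'
from h import *
s=sense();p=capture('wrist');print(s['eef_pos']);print(*lids(p,s),sep='\n')
slate()
t=capture('top');print('placed lid');print(*lids(t,None,99),sep='\n')
E
```

```text
[656.66311248 -76.29798971 181.70671861]
(648.7, -86.0, 28.8, 55.0)
(643.8, -154.0, 30.2, 57.0)
(869.8, -191.5, 29.2, 50.4)
(645.2, -195.5, 8.2, 7.8)
side tray [([259.9, 304.0], 0.63)]
top tray [([123.6, 184.0], 0.56), ([131.5, 198.8], 0.46)]
top slate centre [514.2 289.1] size [ 66.5 277.2] 0.5
placed lid
(508.4, 389.1, 26.5, 50.2)
(644.1, -160.3, 27.1, 51.3)
(895.4, -224.3, 26.6, 49.8)
(637.8, -233.6, 27.1, 51.0)
(905.8, -365.7, 36.7, 52.4)
```

Request:
drive_tool(
  commands="-0.08 -0.095 -0.1 0 0 0 100;0 0 -0.25 0 0 0 100;0 0 -0.25 0 0 0 100;0 0 -0.2 0 0 0 100;0 0 -0.12 0 0 0 100;0 0 0 0 0 0 100;0 0 0 0 0 0 75;0 0 0 0 0 0 65;0 0 0 0 0 0 60;0 0 0 0 0 0 60;0 0 0 0 0 0 60;0 0 0.1 0 0 0 60;0 0 0.2 0 0 0 60;0 0 0.2 0 0 0 60;0 0 0.2 0 0 0 60;0 0 0.1 0 0 0 60;0 0 0 0 0 0 60",
  force=40,
)

```text
time_s: 27.08
eef_pos: [649.8, -86.1, 173.3]
ee_rot: [0.002, 0.737, 0.676, 0.001]
force: [0.0, -0.2, -4.7]
grip_width: 0.659
grip_force: 43.7
```

Request:
drive_tool(
  commands="-0.03 0.1 0 0 0 0 60;-0.07 0.2 0 0 0 0 60;-0.1 0.28 0 0 0 0 60;-0.1 0.28 0 0 0 0 60;-0.1 0.28 0 0 0 0 60;-0.1 0.28 0 0 0 0 60;-0.1 0.28 0 0 0 0 60;-0.1 0.28 0 0 0 0 60;-0.1 0.28 0 0 0 0 60;-0.1 0.28 0 0 0 0 60;-0.1 0.28 0 0 0 0 60;-0.1 0.28 0 0 0 0 60;-0.1 0.28 0 0 0 0 60;-0.1 0.28 0 0 0 0 60;-0.06 0.28 0 0 0 0 60;0 0.17 0 0 0 0 60;0 0 0 0 0 0 60;0 0 0 0 0 0 60",
)

```text
time_s: 28.58
eef_pos: [511.5, 325.8, 168.5]
ee_rot: [-0.0, 0.736, 0.677, -0.001]
force: [-0.0, -0.4, -4.0]
grip_width: 0.662
grip_force: 43.7
```

```bash
python3 - <<'E'
from h import *
s=sense();p=capture('wrist');print(s['eef_pos']);print('placed',*lids(p,s,99),sep='\n')
t=capture('top');print(*lids(t,None,99),sep='\n')
E
```

```text
[511.49641322 325.8385284  168.54008647]
placed
(512.7, 392.7, 27.5, 53.9)
(506.6, 253.1, 57.3, 108.0)
(525.7, 348.8, 27.5, 38.8)
(644.1, -160.3, 27.1, 51.2)
(895.4, -224.3, 26.6, 49.9)
(637.8, -233.6, 27.1, 51.0)
(906.2, -366.5, 35.8, 52.9)
```

Request:
drive_tool(
  commands="0.02 -0.005 -0.2 0 0 0 60;0 0 -0.25 0 0 0 60;0 0 -0.25 0 0 0 60;0 0 -0.15 0 0 0 60;0 0 -0.05 0 0 0 60;0 0 -0.02 0 0 0 60;0 0 0 0 0 0 60;0 0 -0.01 0 0 0 60;0 0 0 0 0 0 60;0 0 0 0 0 0 60",
)

```text
time_s: 29.52
eef_pos: [515.1, 324.7, 78.0]
ee_rot: [0.0, 0.737, 0.676, 0.001]
force: [0.4, -0.3, -4.2]
grip_width: 0.658
grip_force: 43.6
```

Request:
drive_tool(
  commands="0 0 -0.02 0 0 0 60;0 0 0 0 0 0 60;0 0 -0.01 0 0 0 60;0 0 0 0 0 0 60;0 0 0 0 0 0 60",
)

```text
time_s: 29.93
eef_pos: [515.3, 324.9, 75.5]
ee_rot: [0.0, 0.737, 0.676, 0.001]
force: [-2.0, -0.5, 5.9]
grip_width: 0.657
grip_force: 45.4
```

Request:
drive_tool(
  commands="0 0 0 0 0 0 72;0 0 0 0 0 0 80;0 0 0 0 0 0 90;0 0 0 0 0 0 100;0 0 0 0 0 0 100;0 0 0.2 0 0 0 100;0 0 0.4 0 0 0 100;0 0 0.3 0 0 0 100;0 -0.2 0.2 0 0 0 100;0.1 -0.3 0 0 0 0 100;0.1 -0.35 0 0 0 0 100;0.1 -0.35 0 0 0 0 100;0.1 -0.35 0 0 0 0 100;0.1 -0.35 0 0 0 0 100;0.1 -0.35 0 0 0 0 100;0.1 -0.35 0 0 0 0 100;0.1 -0.35 0 0 0 0 100;0.1 -0.35 0 0 0 0 100;0.1 -0.35 0 0 0 0 100;0.1 -0.35 0 0 0 0 100",
)

```text
time_s: 31.6
eef_pos: [625.0, -77.2, 184.1]
ee_rot: [-0.0, 0.737, 0.676, 0.0]
force: [1.0, 0.2, 0.8]
grip_width: 0.995
grip_force: 0.0
```

Request:
drive_tool(
  commands="0.1 -0.3 0 0 0 0 100;0.09 -0.2 0 0 0 0 100;0 -0.2 0 0 0 0 100;0 -0.1 0 0 0 0 100;0 0 0 0 0 0 100;0 0 0 0 0 0 100",
)

```text
time_s: 32.1
eef_pos: [643.6, -154.9, 184.0]
ee_rot: [-0.0, 0.737, 0.676, 0.0]
force: [-0.1, -0.4, -0.1]
grip_width: 1.0
grip_force: 0.0
```

```bash
python3 - <<'E'
from h import *
s=sense();p=capture('wrist');print(s['eef_pos']);print(*lids(p,s),sep='\n')
slate()
t=capture('top');print('placed lid');print(*lids(t,None,99)[:3],sep='\n')
E
```

```text
[ 643.62297592 -154.91653334  184.03683817]
(643.3, -155.4, 28.6, 55.0)
(864.2, -203.1, 26.0, 30.0)
(637.8, -226.0, 30.3, 56.7)
(896.9, -342.2, 22.7, 21.3)
side tray [([262.5, 306.3], 0.56)]
top tray [([114.7, 183.3], 0.79), ([311.6, 219.7], 0.63)]
top slate centre [516.3 288.5] size [277.  77.] 89.2
placed lid
(508.4, 389.1, 26.5, 50.1)
(511.9, 319.7, 26.8, 50.1)
(895.4, -224.3, 26.6, 49.9)
```

Right over jar 3: descend, grip, lift.

Request:
drive_tool(
  commands="0 0 -0.15 0 0 0 100;0 0 -0.25 0 0 0 100;0 0 -0.25 0 0 0 100;0 0 -0.2 0 0 0 100;0 0 -0.1 0 0 0 100;0 0 0 0 0 0 100;0 0 0 0 0 0 75;0 0 0 0 0 0 65;0 0 0 0 0 0 60;0 0 0 0 0 0 60;0 0 0 0 0 0 60;0 0 0.1 0 0 0 60;0 0 0.2 0 0 0 60;0 0 0.2 0 0 0 60;0 0 0.2 0 0 0 60;0 0 0.1 0 0 0 60;0 0 0 0 0 0 60",
  force=40,
)

```text
time_s: 33.82
eef_pos: [644.7, -155.7, 172.3]
ee_rot: [0.002, 0.737, 0.676, 0.001]
force: [-0.1, 0.1, -2.9]
grip_width: 0.667
grip_force: 44.0
```

Request:
drive_tool(
  commands="-0.03 0.1 0 0 0 0 60;-0.07 0.2 0 0 0 0 60;-0.1 0.28 0 0 0 0 60;-0.1 0.28 0 0 0 0 60;-0.1 0.28 0 0 0 0 60;-0.1 0.28 0 0 0 0 60;-0.1 0.28 0 0 0 0 60;-0.1 0.28 0 0 0 0 60;-0.1 0.28 0 0 0 0 60;-0.1 0.28 0 0 0 0 60;-0.1 0.28 0 0 0 0 60;-0.1 0.28 0 0 0 0 60;-0.1 0.28 0 0 0 0 60;-0.08 0.28 0 0 0 0 60;0 0.28 0 0 0 0 60;0 0.18 0 0 0 0 60;0 0 0 0 0 0 60;0 0 0 0 0 0 60",
)

```text
time_s: 35.32
eef_pos: [514.5, 257.4, 167.7]
ee_rot: [-0.001, 0.736, 0.677, -0.001]
force: [-1.1, 0.2, -2.7]
grip_width: 0.667
grip_force: 44.0
```

```bash
python3 - <<'E'
from h import *
s=sense();p=capture('wrist');print(s['eef_pos']);print('placed',*lids(p,s,99),sep='\n')
E
```

```text
[514.51047208 257.39354825 167.66692271]
placed
(512.2, 392.5, 27.3, 46.7)
(516.2, 323.5, 27.6, 54.0)
(509.5, 183.3, 57.4, 108.4)
```

Request:
drive_tool(
  commands="0 -0.01 -0.2 0 0 0 60;0 0 -0.25 0 0 0 60;0 0 -0.25 0 0 0 60;0 0 -0.12 0 0 0 60;0 0 -0.06 0 0 0 60;0 0 -0.04 0 0 0 60;0 0 -0.02 0 0 0 60;0 0 0 0 0 0 60;0 0 0 0 0 0 60",
)

```text
time_s: 36.12
eef_pos: [516.2, 255.6, 75.9]
ee_rot: [0.0, 0.737, 0.676, 0.001]
force: [0.1, -0.8, -3.4]
grip_width: 0.664
grip_force: 44.2
```

Request:
drive_tool(
  commands="-0.01 0 0 0 0 0 60;0 0 -0.015 0 0 0 60;0 0 0 0 0 0 60;0 0 -0.01 0 0 0 60;0 0 0 0 0 0 60;0 0 0 0 0 0 60",
)

```text
time_s: 36.62
eef_pos: [515.1, 255.9, 74.3]
ee_rot: [0.0, 0.737, 0.676, 0.001]
force: [-5.3, -1.4, 12.1]
grip_width: 0.664
grip_force: 45.2
```

Request:
drive_tool(
  commands="0 0 0.005 0 0 0 72;0 0 0 0 0 0 80;0 0 0 0 0 0 90;0 0 0 0 0 0 100;0 0 0 0 0 0 100;0 0 0.2 0 0 0 100;0 0 0.4 0 0 0 100;0 0 0.3 0 0 0 100;0 -0.2 0.2 0 0 0 100;0.1 -0.3 0 0 0 0 100;0.1 -0.35 0 0 0 0 100;0.1 -0.35 0 0 0 0 100;0.1 -0.35 0 0 0 0 100;0.1 -0.35 0 0 0 0 100;0.1 -0.35 0 0 0 0 100;0.1 -0.35 0 0 0 0 100;0.1 -0.35 0 0 0 0 100;0.1 -0.35 0 0 0 0 100;0.1 -0.35 0 0 0 0 100;0.1 -0.35 0 0 0 0 100",
)

```text
time_s: 38.28
eef_pos: [625.0, -146.2, 183.0]
ee_rot: [-0.0, 0.737, 0.676, 0.0]
force: [0.9, 0.1, 0.9]
grip_width: 1.0
grip_force: 0.0
```

Request:
drive_tool(
  commands="0.1 -0.3 0 0 0 0 100;0.03 -0.2 0 0 0 0 100;0 -0.2 0 0 0 0 100;0 -0.12 0 0 0 0 100;0 0 0 0 0 0 100;0 0 0 0 0 0 100",
)

```text
time_s: 38.78
eef_pos: [637.7, -226.1, 182.9]
ee_rot: [-0.0, 0.737, 0.676, 0.0]
force: [0.1, -0.4, -0.6]
grip_width: 0.997
grip_force: 0.0
```

```bash
python3 - <<'E'
from h import *
s=sense();p=capture('wrist');print(s['eef_pos']);print(*lids(p,s),sep='\n')
slate()
t=capture('top');print('placed lid');print(*lids(t,None,99)[:4],sep='\n')
E
```

```text
[ 637.69783884 -226.05501925  182.9266705 ]
(637.2, -227.0, 28.7, 55.0)
side tray [([260.5, 308.8], 0.63)]
top tray [([105.7, 184.9], 0.86), ([84.2, 197.7], 0.32)]
top slate centre [516.8 332. ] size [189.9  77.1] 89.1
placed lid
(508.8, 389.0, 26.2, 50.0)
(511.9, 319.7, 26.8, 49.7)
(510.3, 251.2, 27.0, 50.6)
(894.8, -224.6, 26.4, 49.8)
```

Request:
drive_tool(
  commands="0 0 -0.15 0 0 0 100;0 0 -0.25 0 0 0 100;0 0 -0.25 0 0 0 100;0 0 -0.2 0 0 0 100;0 0 -0.09 0 0 0 100;0 0 0 0 0 0 100;0 0 0 0 0 0 75;0 0 0 0 0 0 65;0 0 0 0 0 0 60;0 0 0 0 0 0 60;0 0 0 0 0 0 60;0 0 0.1 0 0 0 60;0 0 0.2 0 0 0 60;0 0 0.2 0 0 0 60;0 0 0.2 0 0 0 60;0 0 0.1 0 0 0 60;0 0 0 0 0 0 60",
  force=40,
)

```text
time_s: 40.5
eef_pos: [638.6, -226.7, 172.3]
ee_rot: [0.002, 0.737, 0.676, 0.001]
force: [0.4, -0.6, -4.0]
grip_width: 0.66
grip_force: 44.4
```

Request:
drive_tool(
  commands="-0.03 0.1 0 0 0 0 60;-0.07 0.2 0 0 0 0 60;-0.1 0.28 0 0 0 0 60;-0.1 0.28 0 0 0 0 60;-0.1 0.28 0 0 0 0 60;-0.1 0.28 0 0 0 0 60;-0.1 0.28 0 0 0 0 60;-0.1 0.28 0 0 0 0 60;-0.1 0.28 0 0 0 0 60;-0.1 0.28 0 0 0 0 60;-0.1 0.28 0 0 0 0 60;-0.1 0.28 0 0 0 0 60;-0.1 0.28 0 0 0 0 60;-0.02 0.28 0 0 0 0 60;0 0.28 0 0 0 0 60;0 0.18 0 0 0 0 60;0 0 0 0 0 0 60;0 0 0 0 0 0 60",
)

```text
time_s: 42.0
eef_pos: [515.2, 186.2, 168.2]
ee_rot: [-0.0, 0.736, 0.677, -0.001]
force: [0.1, -0.2, -4.5]
grip_width: 0.663
grip_force: 44.4
```

```bash
python3 - <<'E'
from h import *
s=sense();p=capture('wrist');print(s['eef_pos']);print('placed',*lids(p,s,99),sep='\n')
E
```

```text
[515.16437596 186.15429404 168.16258479]
placed
(516.0, 323.1, 27.2, 45.5)
(514.7, 254.6, 27.6, 54.2)
(509.4, 111.7, 57.6, 107.9)
```

Request:
drive_tool(
  commands="0 0.015 -0.2 0 0 0 60;0 0 -0.25 0 0 0 60;0 0 -0.25 0 0 0 60;0 0 -0.12 0 0 0 60;0 0 -0.06 0 0 0 60;0 0 -0.04 0 0 0 60;-0.01 0 -0.02 0 0 0 60;0 0 0 0 0 0 60;0 0 0 0 0 0 60",
)

```text
time_s: 42.8
eef_pos: [515.2, 187.0, 75.9]
ee_rot: [0.0, 0.737, 0.676, 0.001]
force: [-0.8, -0.9, -3.6]
grip_width: 0.664
grip_force: 44.7
```

Request:
drive_tool(
  commands="0 0 -0.01 0 0 0 60;0 0 0 0 0 0 60;0 0 0 0 0 0 60",
)

```text
time_s: 43.05
eef_pos: [515.1, 187.2, 74.6]
ee_rot: [0.0, 0.737, 0.676, 0.0]
force: [0.3, -0.6, -3.4]
grip_width: 0.663
grip_force: 44.8
```

Request:
drive_tool(
  commands="0 0 -0.01 0 0 0 60;0 0 0 0 0 0 60;0 0 0 0 0 0 60",
)

```text
time_s: 43.3
eef_pos: [515.2, 187.3, 74.5]
ee_rot: [0.0, 0.737, 0.676, 0.001]
force: [-4.2, -0.6, 7.3]
grip_width: 0.661
grip_force: 45.7
```

Request:
drive_tool(
  commands="0 0 0.005 0 0 0 72;0 0 0 0 0 0 80;0 0 0 0 0 0 90;0 0 0 0 0 0 100;0 0 0 0 0 0 100;0 0 0.2 0 0 0 100;0 0 0.4 0 0 0 100;0 0 0.3 0 0 0 100;0 -0.2 0.3 0 0 0 100;0 -0.3 0.3 0 0 0 100;0 -0.35 0.3 0 0 0 100;-0.1 -0.35 0 0 0 0 100;-0.1 -0.35 0 0 0 0 100;-0.1 -0.35 0 0 0 0 100;-0.1 -0.35 0 0 0 0 100;0 0 0 0 0 0 100;0 0 0 0 0 0 100",
)

```text
time_s: 44.72
eef_pos: [474.5, -35.3, 250.3]
ee_rot: [0.0, 0.738, 0.675, 0.0]
force: [1.3, 0.7, -0.0]
grip_width: 0.999
grip_force: 0.0
```

```bash
python3 - <<'E'
from h import *
print(sense()['eef_pos']);q=capture('side');t=capture('top');print(*lids(t,None,99),sep='\n')
cv2.imwrite('pics/end.png',np.hstack([cv2.resize(q['pixels'][100:340,130:380],(400,384)),cv2.resize(t['pixels'][90:280,30:310],(400,384))]))
E
```

```text
[474.5330925  -35.33541865 250.30803395]
(508.4, 389.1, 26.5, 50.1)
(511.9, 319.7, 26.8, 50.1)
(510.3, 251.2, 27.0, 50.7)
(511.7, 182.4, 27.0, 51.4)
(895.4, -224.3, 26.6, 49.8)
(908.3, -367.1, 35.2, 50.4)
```

View pics/end.png

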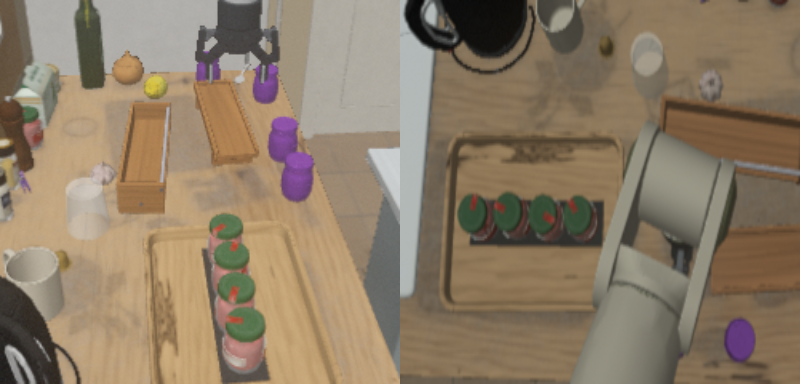

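```bash
python3 -c "
from rig import finish_job
print(finish_job())"
```

```text
the job is handed in; nothing more can be done
None
```

The slate lies flat on the tray floor and all four jam jars stand upright in a row along its middle, to within a few millimetres by the cameras; the glass, garlic and lemon were left alone and the job is handed in, with no verdict returned.

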